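# Find the socket that fits the nut

## Task

The three steel sockets in the blue stand look alike, but only one fits the brass hex nut on the grey plate. Try them on the nut: put any that does not fit back upright into a well of the stand, and finish with the one that fits pushed straight down, fully home on the nut, your gripper still holding it there. Leave the two bottles and the pot of screws undisturbed.

Things in the scene. Friction and masses are not known exactly. Their poses are not given: they have to be found in the camera images.
- socket_1: steel socket, 85 mm tall, 0.15 kg, one of three alike: round barrel 34 mm wide from 0 to 41 mm above its origin, then a dark hexagonal adapter 22 mm across flats, 41 to 82 mm, to grip by. Hexagonal bore from below, 22 mm deep, its size not told. Flats of adapter and bore line up, facing the body's x axis and every 60 degrees from it. Starts upright in a well. Origin: centre of the underside; z up
- socket_2: steel socket, 85 mm tall, 0.15 kg, one of three alike: round barrel 34 mm wide from 0 to 41 mm above its origin, then a dark hexagonal adapter 22 mm across flats, 41 to 82 mm, to grip by. Hexagonal bore from below, 22 mm deep, its size not told. Flats of adapter and bore line up, facing the body's x axis and every 60 degrees from it. Starts upright in a well. Origin: centre of the underside; z up
- socket_3: steel socket, 85 mm tall, 0.15 kg, one of three alike: round barrel 34 mm wide from 0 to 41 mm above its origin, then a dark hexagonal adapter 22 mm across flats, 41 to 82 mm, to grip by. Hexagonal bore from below, 22 mm deep, its size not told. Flats of adapter and bore line up, facing the body's x axis and every 60 degrees from it. Starts upright in a well. Origin: centre of the underside; z up
- stand: fixed blue stand, 212 x 60 x 22 mm, with three round wells 42 mm wide and 16 mm deep in a row along its x axis, 72 mm apart; the well floors are 6 mm above its origin. Origin: centre of its underside
- well_1 (a point): centre of the floor of a well of the stand (end well on its -x side); a socket standing there has its origin at this point
- well_2 (a point): centre of the floor of a well of the stand (middle well); a socket standing there has its origin at this point
- well_3 (a point): centre of the floor of a well of the stand (end well on its +x side); a socket standing there has its origin at this point
- nut_block: fixed grey plate, 100 x 100 x 12 mm, small bolts at its corners, a boss in its middle with a 42 mm washer and a brass hex nut, 18 mm across flats, 14 mm high, the top 4 mm a cone, on an upright 10 mm stud that ends 4 mm above the nut. The nut does not turn; its flats face the body's x axis and every 60 degrees from it. Origin: centre of the plate's underside; the nut is on its z axis
- nut_seat (a point): on the nut's axis on top of the washer, 34 mm above the bench (the nut's top is 14 mm above it): where the underside of the one fitting socket comes to rest; its bore is 21 mm across flats, 1.5 mm to spare on each side, and if turned or off-centre it may catch about 10 mm too high. The two others are too narrow inside and stop 11 to 14 mm too high
- flux_bottle: white bottle with red cap, 34 mm wide, 104 mm tall, bystander; origin: centre of its underside
- glue_bottle: white bottle with black cap, 26 mm wide, 85 mm tall, bystander; origin: centre of its underside
- screw_pot: white open pot of screws, 47 mm wide, 22 mm tall, bystander; origin: centre of its underside
- test_jig: fixed black test fixture with an upright toggle clamp and a red handle, an obstacle in the middle of the bench: its box reaches 85 mm towards the robot, 130 mm away from it and 105 mm to each side of its origin and is 55 mm high; the clamp on it reaches 270 mm above the bench. Origin: on the bench under it. It is not used
There are look-alikes about, which are no part of the job. What is shaped like the socket_3 but pink is not meant. Leave any orange look-alike of the socket_2 alone.

How it is judged:
At the end, for the whole second after the job is handed in: One socket is home on the nut (underside within 4 mm of the washer and 4 mm of the axis, tilt under 0.1 rad, still), held by the fingers (over 1 N); the other two stand untouched in wells (8 mm of the centre, 6 mm of the floor, tilt under 0.12 rad, still) ((((z of socket_1 in the frame of nut_seat below 0.004 m and horizontal distance between socket_1 and nut_seat below 0.004 m and angle between socket_1's own z axis and vertical below 0.1 rad and linear speed of socket_1 below 0.02 m/s and contact force between the fingers and socket_1 above 1 N) and ((horizontal distance between socket_2 and well_1 below 0.008 m or horizontal distance between socket_2 and well_2 below 0.008 m or horizontal distance between socket_2 and well_3 below 0.008 m) and z of socket_2 in the frame of stand below 0.012 m and angle between socket_2's own z axis and vertical below 0.12 rad and linear speed of socket_2 below 0.02 m/s and contact force between the fingers and socket_2 below 0.2 N) and ((horizontal distance between socket_3 and well_1 below 0.008 m or horizontal distance between socket_3 and well_2 below 0.008 m or horizontal distance between socket_3 and well_3 below 0.008 m) and z of socket_3 in the frame of stand below 0.012 m and angle between socket_3's own z axis and vertical below 0.12 rad and linear speed of socket_3 below 0.02 m/s and contact force between the fingers and socket_3 below 0.2 N)) or ((z of socket_2 in the frame of nut_seat below 0.004 m and horizontal distance between socket_2 and nut_seat below 0.004 m and angle between socket_2's own z axis and vertical below 0.1 rad and linear speed of socket_2 below 0.02 m/s and contact force between the fingers and socket_2 above 1 N) and ((horizontal distance between socket_1 and well_1 below 0.008 m or horizontal distance between socket_1 and well_2 below 0.008 m or horizontal distance between socket_1 and well_3 below 0.008 m) and z of socket_1 in the frame of stand below 0.012 m and angle between socket_1's own z axis and vertical below 0.12 rad and linear speed of socket_1 below 0.02 m/s and contact force between the fingers and socket_1 below 0.2 N) and ((horizontal distance between socket_3 and well_1 below 0.008 m or horizontal distance between socket_3 and well_2 below 0.008 m or horizontal distance between socket_3 and well_3 below 0.008 m) and z of socket_3 in the frame of stand below 0.012 m and angle between socket_3's own z axis and vertical below 0.12 rad and linear speed of socket_3 below 0.02 m/s and contact force between the fingers and socket_3 below 0.2 N)) or ((z of socket_3 in the frame of nut_seat below 0.004 m and horizontal distance between socket_3 and nut_seat below 0.004 m and angle between socket_3's own z axis and vertical below 0.1 rad and linear speed of socket_3 below 0.02 m/s and contact force between the fingers and socket_3 above 1 N) and ((horizontal distance between socket_1 and well_1 below 0.008 m or horizontal distance between socket_1 and well_2 below 0.008 m or horizontal distance between socket_1 and well_3 below 0.008 m) and z of socket_1 in the frame of stand below 0.012 m and angle between socket_1's own z axis and vertical below 0.12 rad and linear speed of socket_1 below 0.02 m/s and contact force between the fingers and socket_1 below 0.2 N) and ((horizontal distance between socket_2 and well_1 below 0.008 m or horizontal distance between socket_2 and well_2 below 0.008 m or horizontal distance between socket_2 and well_3 below 0.008 m) and z of socket_2 in the frame of stand below 0.012 m and angle between socket_2's own z axis and vertical below 0.12 rad and linear speed of socket_2 below 0.02 m/s and contact force between the fingers and socket_2 below 0.2 N)))); the arm keeps its last pose, push and grip.
It fails at once if the red-capped bottle is pushed more than 30 mm or knocked over (distance of flux_bottle from where it was at the start of the episode above 0.03 m or angle between flux_bottle's own z axis and vertical above 0.5 rad).
It fails at once if the black-capped bottle is pushed more than 30 mm or knocked over (distance of glue_bottle from where it was at the start of the episode above 0.03 m or angle between glue_bottle's own z axis and vertical above 0.5 rad).
It fails at once if the pot of screws is pushed more than 30 mm or knocked over (distance of screw_pot from where it was at the start of the episode above 0.03 m or angle between screw_pot's own z axis and vertical above 0.5 rad).
It also fails if it takes over 70 s, if anything falls off the work surface, if the arm or the gripper's body presses on something with over 40 N, if the wrist force passes 120 N, or if a joint passes its speed limit or range.

## Robot

A 6-joint arm with a two-finger parallel gripper is mounted at the origin on a cart in front of the work surface, level with it; the furniture and walls round the work are solid. World frame = base frame: x ahead of the robot, y to its left, z up, the work surface at z = 0. Lengths are in m, angles in rad, forces in N, time in s.
With the tool pointing down it reaches from about 0.375 to 0.975 m from the base axis. Payload 3.8 kg.
Tool frame: the origin (TCP) lies between the finger pads; the fingertips stand 17 mm ahead of it and the grasp point (between the pads) lies 2 mm behind it; z points along the fingers, y is the line along which they close (so a half turn about z gives the same grasp; the last joint's range is limited). The gripper opens to 85 mm and grips with 20 to 120 N. Pads are 22 mm wide; open, the fingers measure 114 mm over their backs; the gripper's body (76 mm by 85 mm) begins 54 mm behind the grasp point. The pads swing forward as they close: fully open they stand 13 mm farther back than shut.
Start: joints at [-1.203, 0.264, 1.604, -0, 1.274, -0.037], TCP at [0.266, -0.62, 0.248] pointing down, gripper open.
Joint ranges: [-2.63, 2.63], [-0.94, 2.18], [0.31, 2.57], [-1.31, 4.45], [0, 2.66], [-2.55, 2.55]. Speed limits (rad/s): [2.57, 2.57, 3.14, 3.14, 3.14, 3.14].

## Interface

Orientations are given as a rotation vector (axis times angle).
In Python, from workcell import bot gives the robot as it stands.
- The arm moves only by the tool play_rows, never from a script. Its argument "steps" is one flat list of numbers, 4 for each row, row after row: the shift along the tool's x, y, z in m, then the turn about the tool's z in rad. A call has 1 to 10 rows; each row is the pose to reach, as a shift and turn from the pose commanded when the call began, along the tool's axes at that moment; what a row does not reach only later rows make up. A row lasts 1/8 s, in which the tool goes at most 62.5 mm and 10.7 degrees, less where a joint would pass 70% of its speed; a pose out of reach is approached as far as the arm can. A call with a gripper value outside its range is refused whole. "jaw" is the closure in counts, from 0 (fully open) to 255 (shut), set as the call begins (left out, the last holds). The fingers move at their own pace and stop on an object; "grip_force" is the grip in N (left out, the last holds). Time passes only in rows, so rows that repeat a pose let the fingers close. It gives the time, the measured TCP pose, the force, the opening and the grip force at its end, in the units of the state.
- bot.read_state(): the state, without advancing time (a new reading comes with each control period).
- bot.read_camera(name): name is "scene" or "top" or "wrist"; returns a dict with "pixels" (420x560x3 uint8, blue, green, red), "mtx" (3x3 intrinsics, pixels), "R" (3x3) and "t" (3): a world point X has camera coordinates R X + t. Camera axes: x right, y down, z forward; pixel columns grow to the right and rows downward; lengths in m; the calibration is good to about 2 mm. A picture is of the moment at which its call begins. There is no depth.
- bot.finish_job(): hands the job in; it is judged then, once.
The state is a dict: "time": time; "q": joint angles; "joint_vel": joint speeds; "joint_torque": joint torques, N m; "tool_pos": TCP position; "tcp_rot": TCP orientation; "wrist_force": force on the tool from outside, world axes, zero at the start; "torque": the same for the moment, N m; "width": opening from 0.0 (shut) to 1.0 (fully open); "grip_force": force on a finger pad.
Only numpy, scipy, OpenCV 4.12 (cv2) and the standard library are available. Lean on these libraries where they do the work, as an engineer would, in place of code of your own. Each camera call takes 0.05 s, during which the arm holds its last target. There are 200 camera calls.

## Working session

There is one attempt and no reset: what is moved stays moved. The work goes in short steps, Python scripts to look and compute and a tool call to move; the robot and the scene stay as the last step left them, time stands still between calls to the robot, and variables do not carry over. Pictures are saved under pics/ and viewed, at most 10 in all, crops included, and the job is handed in when it is done.

Besides the shell and the picture viewer there is one more tool, called after "Call:" as a command line: name --argument value ..., lists and objects as JSON in quotes. play_rows: Moves the arm, as the interface text tells. Its arguments: {"type":"object","properties":{"steps":{"type":"array"},"jaw":{"type":"number"},"grip_force":{"type":"number"}},"required":["steps"]}

```bash
mkdir -p pics; ls; python3 - <<'E'
from workcell import bot
import cv2,pickle
s=bot.read_state();print(s)
d={}
for n in("scene","top","wrist"):
    c=bot.read_camera(n);d[n]=c;cv2.imwrite(f"pics/{n}0.png",c["pixels"]);print(n,c["mtx"].tolist(),(-c["R"].T@c["t"]).round(3),c["R"].round(3).tolist())
pickle.dump(d,open("c0.pkl","wb"))
E
```

```text
pics
{'time': 0.0, 'q': array([-1.20292738e+00,  2.64756585e-01,  1.60537669e+00,  9.15847307e-06,
        1.27369776e+00, -3.69025077e-02]), 'joint_vel': array([-0.00038069,  0.00068884, -0.00063592,  0.00024294, -0.00125539,
       -0.00102283]), 'joint_torque': array([-9.88131760e-04, -5.15113771e+01, -3.67317331e+01, -2.13405915e-04,
        1.29055709e-02, -1.08384708e-05]), 'tool_pos': array([ 0.26557072, -0.61980763,  0.24695822]), 'tcp_rot': array([-3.07530882e+00, -6.31033694e-01,  5.65234603e-04]), 'wrist_force': array([0.37147131, 0.63598632, 0.7752521 ]), 'torque': array([ 0.04935913, -0.00646706, -0.00941824]), 'grip_force': 0.0, 'width': 0.9998386296737708}
scene [[516.069082030506, 0.0, 273.39281718493004], [0.0, 516.069082030506, 207.6869431399307], [0.0, 0.0, 1.0]] [-0.173  1.279  0.563] [[-0.835, -0.549, 0.003], [-0.207, 0.309, -0.928], [0.509, -0.776, -0.372]]
top [[409.42688157166793, 0.0, 285.9518891406974], [0.0, 409.42688157166793, 208.7795993338227], [0.0, 0.0, 1.0]] [0.372 0.266 0.899] [[0.019, -1.0, 0.01], [-0.988, -0.02, -0.152], [0.152, -0.007, -0.988]]
wrist [[337.6374840450777, 0.0, 279.45349975752123], [0.0, 337.6374840450777, 213.26645985752478], [0.0, 0.0, 1.0]] [ 0.327 -0.595  0.373] [[0.393, -0.919, -0.003], [-0.888, -0.381, 0.259], [-0.239, -0.1, -0.966]]
```

View pics/top0.png

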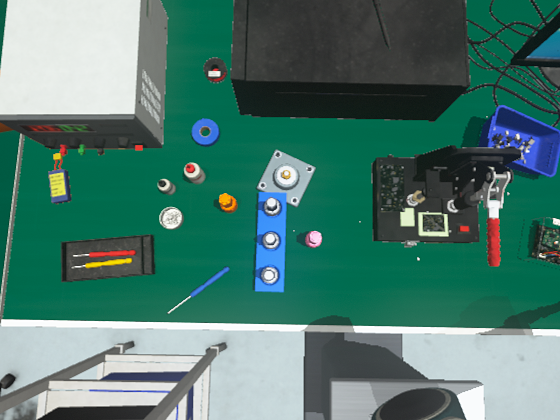

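View pics/scene0.png

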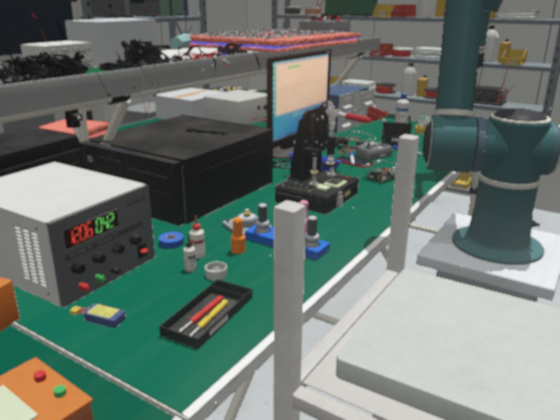

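The top view shows these candidates:
- **Steel sockets:** in the blue stand at (272,205), (270,240) and (268,274).
- **Decoys, to leave alone:** orange at (227,202) and pink at (314,239).
- **Nut:** (287,174).
- **Bystanders:** flux (193,171), glue (165,186), pot (171,217).
- **Obstacle:** the jig around (430,210).

Next I'll check a close crop and compute world positions.

```bash
cat > h.py <<'E'
import numpy as np,cv2
from workcell import bot
from scipy.spatial.transform import Rotation as Ro
def ray(c,uv,z):
    d=c["R"].T@np.linalg.solve(c["mtx"],[uv[0],uv[1],1.]);o=-c["R"].T@c["t"]
    return o+d*(z-o[2])/d[2]
def proj(c,X):
    p=(c["R"]@np.asarray(X).T).T+c["t"];p=p@c["mtx"].T;return p[...,:2]/p[...,2:]
def shift(target,yaw=None):
    "tool-axis shift from measured pose to world target; yaw= desired world angle of tool x"
    s=bot.read_state();R=Ro.from_rotvec(s["tcp_rot"]).as_matrix()
    out=R.T@(np.asarray(target)-s["tool_pos"])
    return out.round(4),np.degrees(np.arctan2(R[1,0],R[0,0])).round(2),s["tool_pos"].round(4),R[:,2].round(4)
E
python3 - <<'E'
import pickle;from h import *
d=pickle.load(open("c0.pkl","rb"));c=d["top"]
for n,uv,z in[("s_a",(272,203),.09),("s_b",(270,238),.09),("s_c",(268,273),.09),("nut",(287,174),.05),("pink",(314,237),.085),("orange",(227,200),.085),("flux",(194,168),.1),("glue",(165,185),.085),("pot",(171,217),.02),("jigTL",(375,158),.055),("jigBR",(478,242),.055),("handle",(494,262),.1),("clamp",(490,180),.25)]: print(n,ray(c,uv,z).round(3))
print(shift([.5,.25,.4]))
p=c["pixels"][135:305,140:340];cv2.imwrite("pics/crop.png",cv2.resize(p,None,fx=3.5,fy=3.5,interpolation=cv2.INTER_CUBIC))
E
```

```text
s_a [0.507 0.288 0.09 ]
s_b [0.437 0.291 0.09 ]
s_c [0.369 0.293 0.09 ]
nut [0.577 0.259 0.05 ]
pink [0.441 0.203 0.085]
orange [0.513 0.379 0.085]
flux [0.574 0.446 0.1  ]
glue [0.541 0.506 0.085]
pot [0.484 0.508 0.02 ]
jigTL [0.615 0.072 0.055]
jigBR [ 0.44  -0.139  0.055]
handle [ 0.398 -0.147  0.1  ]
clamp [ 0.526 -0.071  0.25 ]
(array([ 0.558 , -0.7076, -0.1515]), np.float64(23.19), array([ 0.2656, -0.62  ,  0.2472]), array([-6.0e-04,  1.6e-03, -1.0e+00]))
```

View pics/crop.png

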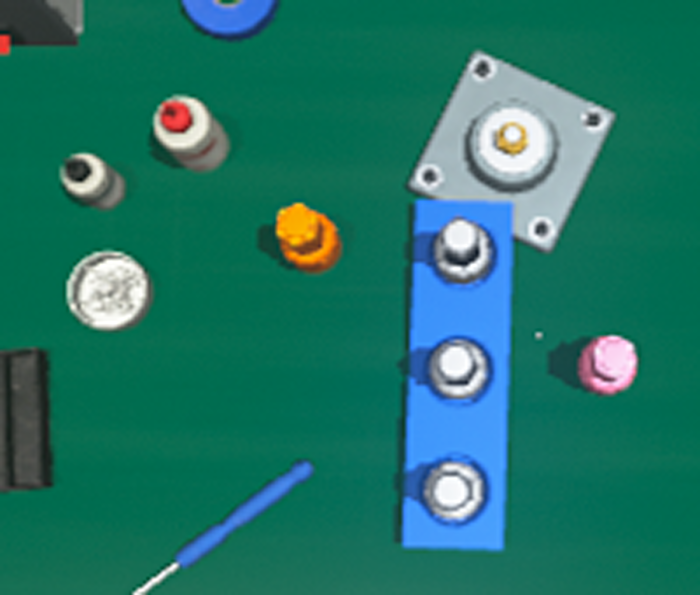

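The crop confirms three steel sockets in the blue stand. The nut on the rotated plate is just beyond it, and the orange and pink decoys stand either side. I'll lift and travel over the jig.

Call:
play_rows --steps '[0, 0, -0.06, -0.17, 0, 0, -0.12, -0.34, 0, 0, -0.18, -0.51, 0.035, -0.048, -0.18, -0.68, 0.07, -0.096, -0.18, -0.85, 0.105, -0.144, -0.18, -1.02, 0.14, -0.192, -0.18, -1.19, 0.175, -0.24, -0.18, -1.36, 0.21, -0.288, -0.18, -1.53, 0.245, -0.336, -0.18, -1.7]' --jaw 0

```text
time: 1.4
tool_pos: [0.3586, -0.2132, 0.428]
tcp_rot: [1.55, 2.733, 0.0]
wrist_force: [1.3, -0.8, 1.0]
width: 0.999
grip_force: 0.0
```

```bash
python3 -c "
from h import *
print(shift([.46,.25,.32]),bot.read_state()['q'].round(2))"
```

```text
(array([0.3455, 0.3247, 0.1081]), np.float64(120.88), array([ 0.3586, -0.2132,  0.428 ]), array([ 3.e-04,  1.e-04, -1.e+00])) [-0.6  -0.3   1.83  0.    1.6  -1.14]
```

Call:
play_rows --steps '[0.041, 0.038, 0, -0.12, 0.082, 0.077, 0, -0.24, 0.123, 0.115, 0, -0.36, 0.164, 0.154, 0, -0.48, 0.205, 0.192, 0, -0.6, 0.246, 0.231, 0, -0.72, 0.287, 0.27, 0, -0.84, 0.328, 0.308, 0.04, -0.96, 0.345, 0.325, 0.08, -1.03, 0.345, 0.325, 0.108, -1.03]'

```text
time: 2.65
tool_pos: [0.4619, 0.249, 0.317]
tcp_rot: [-0.005, -3.138, 0.002]
wrist_force: [0.3, -0.8, 0.1]
width: 1.005
grip_force: 0.0
```

```bash
python3 -c "
from h import *
import pickle
c=bot.read_camera('wrist');pickle.dump(c,open('c1.pkl','wb'));print(shift([.46,.25,.32]),bot.read_state()['q'].round(2))
cv2.imwrite('pics/w1.png',cv2.resize(c['pixels'],(800,600),interpolation=cv2.INTER_CUBIC))"
```

```text
(array([ 0.0002,  0.0027, -0.0069]), np.float64(179.74), array([0.4602, 0.2473, 0.3132]), array([-0.009 , -0.0043, -1.    ])) [ 0.45 -0.06  1.84  0.    1.37 -1.12]
```

View pics/w1.png

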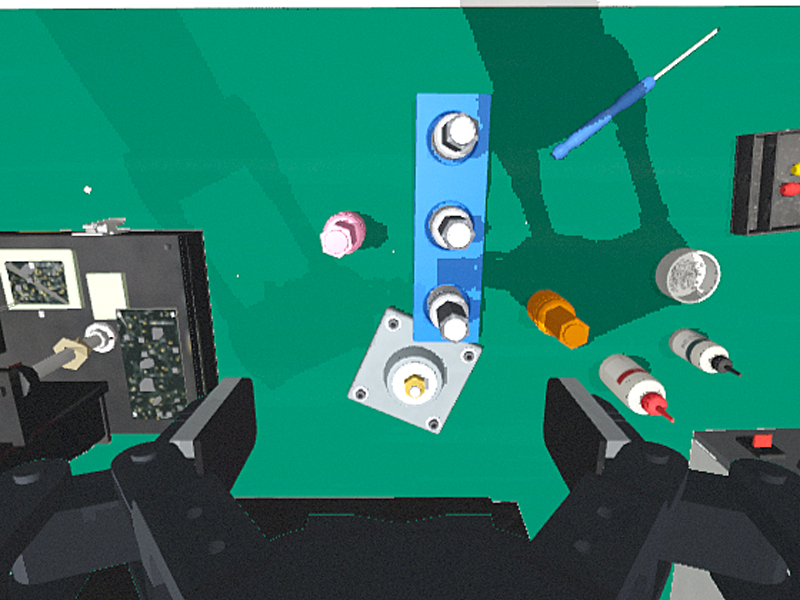

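The wrist view, in 800x600 pixels, shows:
- **Socket tops:** (461,130), (456,230) and (454,327).
- **Nut:** (414,385).
- **Plate bolts:** (393,324), (468,356), (433,425) and (360,393).

The decoys and bottles stand clear. Next I'll measure the poses and hex angles.

```bash
python3 - <<'E'
import pickle;from h import *
c=pickle.load(open('c1.pkl','rb'));k=.7
B=[ray(c,(u*k,v*k),.014)[:2] for u,v in[(393,324),(468,356),(433,425),(360,393)]];B=np.array(B)
print("bolts",B.round(4).tolist(),"ctr",B.mean(0).round(4))
print("edge ang",[np.degrees(np.arctan2(*(B[(i+1)%4]-B[i])[::-1])).round(1) for i in range(4)])
print("nut",ray(c,(414*k,385*k),.05).round(4))
S=[ray(c,(u*k,v*k),.088)[:2] for u,v in[(461,130),(456,230),(454,327)]];print(np.round(S,4).tolist())
# rectify top plane z=.088 around each socket: 0.25mm/px
im=c["pixels"];out=[]
for s in S:
    g=np.array([[s[0]+.018,s[1]+.018],[s[0]+.018,s[1]-.018],[s[0]-.018,s[1]-.018],[s[0]-.018,s[1]+.018]])
    p=proj(c,np.c_[g,np.full(4,.088)])
    H=cv2.getPerspectiveTransform(p.astype(np.float32),np.float32([[0,0],[260,0],[260,260],[0,260]]))
    o=cv2.warpPerspective(im,H,(260,260),flags=cv2.INTER_CUBIC);out.append(o)
    m=(cv2.cvtColor(o,cv2.COLOR_BGR2GRAY)>225).astype(np.uint8);n,l,st,ce=cv2.connectedComponentsWithStats(m)
    i=1+np.argmin(np.hypot(*(ce[1:]-130).T)+(st[1:,4]<300)*1e3)
    con=max(cv2.findContours((l==i).astype(np.uint8),0,2)[0],key=cv2.contourArea)[:,0]
    # hex support width as function of angle -> flat normals
    th=np.radians(np.arange(0,60,2));w=[sum(np.ptp(con@[np.cos(t+a),np.sin(t+a)]) for a in np.radians([0,60,120]))/3 for t in th]
    cc=ce[i]*36/260/1000;print("centre",(s[0]+.018-cc[1]).round(4),(s[1]+.018-cc[0]).round(4),"minw",np.min(w)*36/260,"maxw",np.max(w)*36/260,"img ang of flat",np.degrees(th[np.argmin(w)]))
cv2.imwrite("pics/hex.png",np.hstack(out))
E
```

```text
bolts [[0.5307, 0.2421], [0.5627, 0.313], [0.6351, 0.2809], [0.6005, 0.2096]] ctr [0.5823 0.2614]
edge ang [np.float64(65.7), np.float64(-23.9), np.float64(-115.9), np.float64(155.1)]
nut [0.576  0.2608 0.05  ]
[[0.3667, 0.2915], [0.4359, 0.2899], [0.5103, 0.2903]]
centre 0.3667 0.292 minw 17.2713249715255 maxw 17.58797551768634 img ang of flat 14.0
centre 0.4392 0.2915 minw 17.29297585121978 maxw 17.65704742899449 img ang of flat 12.000000000000002
centre 0.512 0.2907 minw 17.150648566260042 maxw 17.80650662284669 img ang of flat 0.0
```

View pics/hex.png

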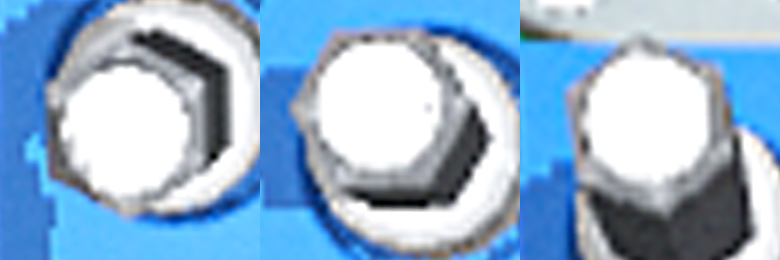

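The top disc is round with a grey hex below it. Sockets A (x .367) and C (x .511) have flats facing roughly ±y, and B (x .439) has flats facing ±x. I'll go above C for a closer look that also shows the nut.

Call:
play_rows --steps '[-0.03, 0.025, 0.06, 0, -0.05, 0.043, 0.1, 0, -0.05, 0.043, 0.12, 0, -0.05, 0.043, 0.12, 0, -0.05, 0.043, 0.12, 0]' --jaw 60

```text
time: 3.32
tool_pos: [0.5138, 0.2899, 0.2026]
tcp_rot: [0.011, 3.139, 0.002]
wrist_force: [0.5, 0.6, 0.7]
width: 0.766
grip_force: 0.0
```

```bash
python3 -c "
from h import *
import pickle
c=bot.read_camera('wrist');pickle.dump(c,open('c2.pkl','wb'));print(shift([.511,.2907,.2]),bot.read_state()['width'])
cv2.imwrite('pics/w2.png',cv2.resize(c['pixels'],(800,600),interpolation=cv2.INTER_CUBIC))"
```

```text
(array([0.0031, 0.0006, 0.0031]), np.float64(179.59), array([0.5141, 0.2901, 0.2031]), array([ 0.0037,  0.0019, -1.    ])) 0.7639206390529327
```

View pics/w2.png

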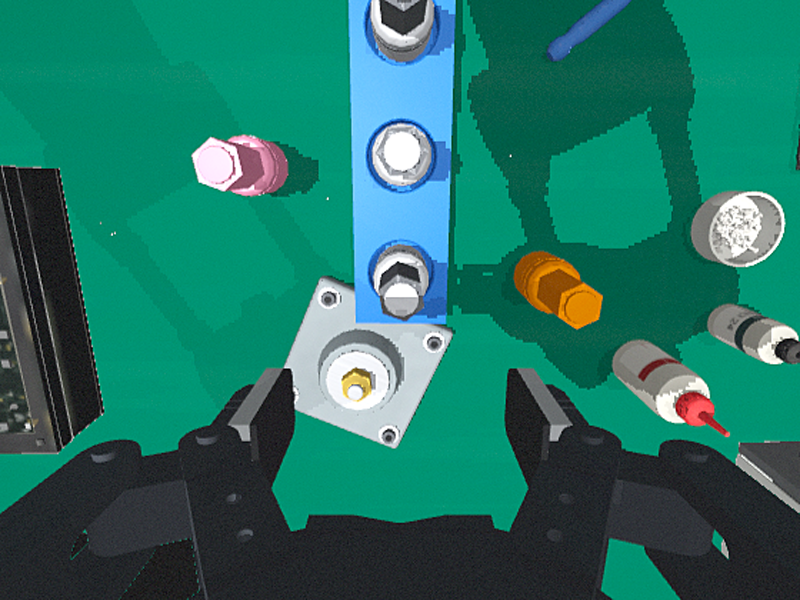

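```bash
cat >> h.py <<'E'
def rect(c,x,y,z,h,n=390):
    "orthographic patch at plane z: up=+x, left=+y; half-size h"
    g=np.array([[x+h,y+h,z],[x+h,y-h,z],[x-h,y-h,z],[x-h,y+h,z]])
    H=cv2.getPerspectiveTransform(proj(c,g).astype(np.float32),np.float32([[0,0],[n,0],[n,n],[0,n]]))
    o=cv2.warpPerspective(c["pixels"],H,(n,n),flags=cv2.INTER_CUBIC);cv2.drawMarker(o,(n//2,n//2),(0,0,255),0,12)
    return o
E
python3 - <<'E'
import pickle;from h import *
c=pickle.load(open('c2.pkl','rb'));k=.7
for n,u,v,z in[("stud",353,392,.052),("C",402,297,.091),("B",403,151,.091),("b1",328,299,.015),("b2",434,343,.015),("b3",389,436,.015)]: print(n,ray(c,(u*k,v*k),z).round(4))
o=[rect(c,.581,.261,.040,.03),rect(c,.511,.2907,.088,.018)]
cv2.imwrite("pics/r2.png",np.hstack(o))
E
```

```text
stud [0.5808 0.2601 0.052 ]
C [0.5097 0.2909 0.091 ]
B [0.4388 0.2918 0.091 ]
b1 [0.5301 0.2416 0.015 ]
b2 [0.5621 0.3132 0.015 ]
b3 [0.6336 0.2813 0.015 ]
```

View pics/r2.png

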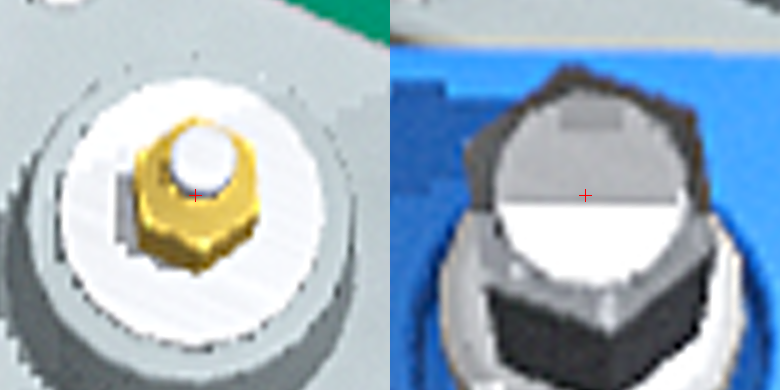

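```bash
python3 -c "
from h import *
for i in range(4):
    print(shift([.5105,.2907,.068])); bot.read_camera('wrist')"
```

```text
(array([0.0041, 0.0003, 0.1351]), np.float64(179.59), array([0.5141, 0.2901, 0.2031]), array([ 0.0037,  0.0019, -1.    ]))
(array([0.0042, 0.0002, 0.1352]), np.float64(179.59), array([0.5142, 0.2902, 0.2032]), array([ 0.004,  0.002, -1.   ]))
(array([0.0041, 0.0003, 0.135 ]), np.float64(179.59), array([0.5141, 0.2902, 0.203 ]), array([ 0.0038,  0.0019, -1.    ]))
(array([0.0039, 0.0003, 0.1346]), np.float64(179.6), array([0.5139, 0.2901, 0.2026]), array([ 0.0033,  0.0017, -1.    ]))
```

C needs yaw about 187.5°, and the nut sits near (.581,.261) with a flat normal at 95°. I'll descend on C, stopping first at z .11.

Call:
play_rows --steps '[0.003, 0, 0.02, -0.07, 0.003, 0, 0.05, -0.13, 0.003, 0, 0.075, -0.13, 0.003, 0, 0.1, -0.13, 0.003, 0, 0.12, -0.13, 0.003, 0, 0.13, -0.13, 0.003, 0, 0.134, -0.13, 0.003, 0, 0.134, -0.13, 0.003, 0, 0.134, -0.13]'

```text
time: 4.7
tool_pos: [0.5109, 0.2903, 0.0672]
tcp_rot: [-0.193, 3.134, 0.001]
wrist_force: [1.0, -0.1, -0.1]
width: 0.764
grip_force: 0.0
```

```bash
python3 -c "
from h import *
print(shift([.5105,.2907,.068]),bot.read_state()['wrist_force'])"
```

```text
(array([ 0.0003,  0.0004, -0.0008]), np.float64(-172.94), array([0.5109, 0.2903, 0.0672]), array([ 1.5e-03,  8.0e-04, -1.0e+00])) [ 0.99018761 -0.07885046 -0.14894837]
```

Right on target, so I'll close.

Call:
play_rows --steps '[0, 0, 0, 0, 0, 0, 0, 0, 0, 0, 0, 0, 0, 0, 0, 0, 0, 0, 0, 0, 0, 0, 0, 0, 0, 0, 0, 0, 0, 0, 0, 0]' --jaw 255 --grip_force 60

```text
time: 5.7
tool_pos: [0.5103, 0.29, 0.0666]
tcp_rot: [-0.193, 3.135, 0.0]
wrist_force: [-0.7, -0.4, 5.1]
width: 0.25
grip_force: 58.8
```

Call:
play_rows --steps '[0, 0, -0.03, 0, 0, 0, -0.06, 0, 0, 0, -0.08, 0, -0.03, -0.018, -0.08, 0.02, -0.055, -0.031, -0.08, 0.035, -0.0665, -0.0375, -0.08, 0.035, -0.0665, -0.0375, -0.08, 0.035, -0.0665, -0.0375, -0.08, 0.035, -0.0665, -0.0375, -0.075, 0.035]'

```text
time: 6.82
tool_pos: [0.5802, 0.2615, 0.1414]
tcp_rot: [-0.14, 3.138, 0.001]
wrist_force: [0.6, -0.0, -1.6]
width: 0.249
grip_force: 58.8
```

```bash
python3 - <<'E'
from h import *
import pickle
c=bot.read_camera('wrist');pickle.dump(c,open('c3.pkl','wb'));s=bot.read_state();print(shift([.581,.2608,.0946]),s['width'],s['wrist_force'])
t=bot.read_camera('top')
cv2.imwrite('pics/w3.png',np.hstack([cv2.resize(c['pixels'][150:420,150:420],(400,400),interpolation=2),cv2.resize(t['pixels'][120:220,220:320],(400,400),interpolation=2)]))
E
```

```text
(array([-0.0014, -0.0005,  0.0457]), np.float64(-174.9), array([0.5796, 0.2612, 0.1403]), array([-1.1e-03, -3.0e-04, -1.0e+00])) 0.24837276514269727 [-0.88539294  0.36337092 -1.8092453 ]
```

View pics/w3.png

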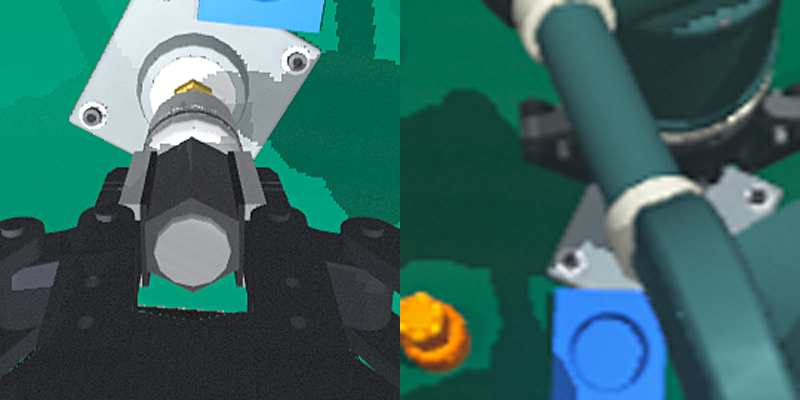

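Socket C is held squarely by its flats, and the nut vertex lines up with it. I'll lower slowly.

Call:
play_rows --steps '[-0.001, 0, 0.01, 0, -0.001, 0, 0.02, 0, -0.001, 0, 0.028, 0, -0.001, 0, 0.033, 0, -0.001, 0, 0.036, 0, -0.001, 0, 0.038, 0, -0.001, 0, 0.04, 0, -0.001, 0, 0.04, 0]'

```text
time: 7.92
tool_pos: [0.5818, 0.261, 0.1013]
tcp_rot: [-0.139, 3.138, 0.0]
wrist_force: [-0.5, 0.5, -2.4]
width: 0.247
grip_force: 58.8
```

Call:
play_rows --steps '[0, 0, 0.003, 0, 0, 0, 0.005, 0, 0, 0, 0.007, 0, 0, 0, 0.008, 0, 0, 0, 0.008, 0, 0, 0, 0.008, 0]'

```text
time: 8.68
tool_pos: [0.5819, 0.2611, 0.0946]
tcp_rot: [-0.139, 3.138, 0.0]
wrist_force: [-3.0, -1.1, 6.8]
width: 0.246
grip_force: 60.0
```

Contact came exactly at the expected home height (.0946). I'll press a little more, then check visually.

Call:
play_rows --steps '[0, 0, 0.001, 0, 0, 0, 0.002, 0, 0, 0, 0.002, 0, 0, 0, 0.002, 0, 0, 0, 0.002, 0]'

```text
time: 9.3
tool_pos: [0.582, 0.2611, 0.0946]
tcp_rot: [-0.139, 3.138, 0.0]
wrist_force: [-7.0, -2.4, 16.0]
width: 0.248
grip_force: 61.0
```

```bash
python3 - <<'E'
from h import *
c=bot.read_camera('wrist');d=bot.read_camera('scene');s=bot.read_state();print(s['tool_pos'].round(4),s['wrist_force'],s['width'],s['grip_force'])
print(proj(d,[.581,.261,.034]),proj(c,[[.581,.261,.034],[.581,.261,.119]]))
cv2.imwrite('pics/w4.png',np.hstack([cv2.resize(c['pixels'][100:400,150:450],(400,400),interpolation=2),cv2.resize(d['pixels'][150:270,180:300],(400,400),interpolation=2)]))
E
```

```text
[0.582  0.2611 0.0946] [-7.17445439 -0.82554646 15.34182309] 0.24776232709078774 61.03515759226866
[246.08166363 214.93636661] [[280.78582048 235.26411654]
 [281.98333273 316.21269147]]
```

View pics/w4.png

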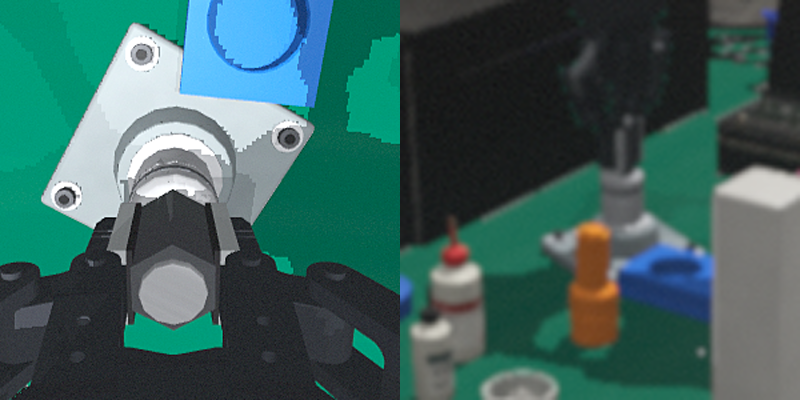

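The left view shows the socket barrel sitting directly on the washer with no brass visible. The right view shows it upright on the boss, with the orange decoy and the bottles undisturbed. The first socket fits and the other two were never touched, so I'm handing in.

```bash
python3 -c "
from workcell import bot
print(bot.finish_job())"
```

```text
the job is handed in; nothing more can be done
None
```

I handed the job in at about 9.5 s: the first socket I tried, the one nearest the nut, fitted and was fully home on the nut and still gripped, and I left the other two in their wells and all bystanders untouched; no verdict came back.

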